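# Clip the towing eye onto the snap hook

## Robot

A 7-joint arm with a two-finger parallel gripper is mounted at the origin on a cart in front of the work surface, level with it; the furniture and walls round the work are solid. World frame = base frame: x ahead of the robot, y to its left, z up, the work surface at z = 0. Lengths are in m, angles in rad, forces in N, time in s.
With the tool pointing down it reaches from about 0.425 to 0.825 m from the base axis. Payload 3.6 kg.
Tool frame: the origin (TCP) lies on the centre line of the jaws, within the pads' length; the fingertips stand 19 mm ahead of it and the grasp point (between the pads) is the TCP; y points along the fingers, x is the direction in which the jaws open and shut, and the axes are right-handed (so a half turn about y gives the same grasp; the last joint's range is limited). The gripper opens to 93 mm and grips with 3 to 60 N. Pads are 15 mm wide; open, the fingers measure 128 mm over their backs; the gripper's body (75 mm by 188 mm) begins 65 mm behind the grasp point.
Start: joints at [-1.312, 0.615, -0.013, 1.423, 0.008, 1.103, -0.04], TCP at [0.183, 0.624, 0.238] pointing down, gripper open.
Joint ranges: [-3.12, 3.12], [-0.3, 2.06], [-1.34, 1.32], [0.26, 2.42], [-1.36, 4.5], [0.01, 1.98], [-2.84, 2.84]. Speed limits (rad/s): [2.79, 2.79, 3.14, 3.14, 3.14, 3.14, 3.14].

## Interface

Orientations are given as a unit quaternion [w, x, y, z].
In Python, from workcell import move_ptp, line_to, goto_joints, ungrasp, close, wait, inverse_kinematics, get_image, PlanningError, sign_off, get_t, get_q, get_dq, get_joint_efforts, get_tool_pos, get_ee_rot, get_contact_force, get_torque, get_opening gives the robot as it stands. Calls block until the motion is done:
- move_ptp(position, orientation): joint-space move of the TCP to a pose.
- line_to(position, feed=0.15, attitude=None, threshold=None): straight line of the TCP; attitude=None keeps the orientation; feed is the mean speed in m/s. With threshold (N) it stops when the force on the tool has changed by that much, and returns True; else False.
- goto_joints(angles): joint-space move.
- ungrasp() and close(force=None): open the fingers fully, or close them until they stop; force is the grip in N (None keeps the last).
- wait(seconds).
- inverse_kinematics(position, orientation): joint angles nearest the present ones, or None.
- get_image(name): name is "scene" or "top"; returns a dict with "pixels" (384x512x3 uint8, blue, green, red), "range_z" (384x512 float32, m along the optical axis (not along the pixel's ray), 0 where there is no reading), "camera_matrix" (3x3 intrinsics, pixels), "origin" and "attitude" of the camera in the world. Camera axes: x right, y down, z forward; pixel columns grow to the right and rows downward; lengths in m; the calibration is good to about 2 mm. A picture is of the moment at which its call begins.
A pose or a line that the arm cannot do raises PlanningError and nothing moves.
- sign_off(): hands the job in, once; it reports no verdict.
Readings, each from a call of its own:
- get_t(): time.
- get_q(): joint angles.
- get_dq(): joint speeds.
- get_joint_efforts(): joint torques, N m.
- get_tool_pos(): TCP position.
- get_ee_rot(): TCP orientation.
- get_contact_force(): force on the tool from outside, world axes, zero at the start.
- get_torque(): the same for the moment, N m.
- get_opening(): finger opening in m.
Only numpy, scipy, OpenCV 4.12 (cv2) and the standard library are available. Lean on these libraries where they do the work, as an engineer would, in place of code of your own. Each camera call takes 0.05 s, during which the arm holds its last target. There are 200 camera calls.

## Task

Two of the car's screw-in towing eyes lie on the console. Take the long one and clip its ring onto the snap hook of the little post stand: press the ring down onto the sprung gate so that it goes into the hook and the gate snaps shut above it, then let go and leave the eye hanging in the hook. Leave the short towing eye where it lies.

Things in the scene. Friction and masses are not known exactly. Their poses are not given: they have to be found in the camera images.
- long_eye_grip (a point): Long towing eye, one rigid steel piece lying flat, 0.2 kg: round shank 12 mm thick, 85 mm long, and a flat closed ring of 12 mm bar, 40 mm inside, 64 mm outside, in the shank's plane. Point: grip point on the shank's axis, 6 mm above the table. x runs along the shank to the ring, z up. Along x: free end -45, ring's near bar +40, ring centre +66, middle of the ring's far bar +92 mm.
- hook_seat (a point): 170 mm up, where the ring's far bar ends, at the bottom of a J-hook of 10 mm bar on a fixed stand. z up, x from nose to post. From here: nose bar at x -26, hook's back +26, nose tip z +66, post top +78 mm. Mouth opens upward, shut by the gate. Ring goes in level from above, far bar at x -10 to +4, nose up through the ring, shank to -x. Let go just above z 0: it swings down and hangs.
- gate (a joint): Sprung gate of the hook: a level 6 mm steel rod across the mouth, 56 mm above hook_seat, hinged at the post side. 0 is shut (tip at the nose); it grows to 1.5 rad as the tip is pressed down into the hook, with 1 to 3 N. It snaps up behind the ring once the middle of the ring's bar is lower than about 8 mm above hook_seat.
- short_eye_grip (a point): Short towing eye, to be left alone: same shape in steel but 89 mm long in all (shank 48 mm long, 10 mm thick; ring 46 mm outside), lying flat. Point: on its shank's axis, 5 mm above the table, 24 mm before the ring's near bar; x runs along the shank to the ring.

How it is judged:
At the end, for the whole second after the job is handed in: The long towing eye hangs at rest in the hook: the far bar of its ring lies at the bottom of the hook (within 15 mm along and across the shank, 18 mm normal to the ring), and the gate is shut above it (less than 0.12 rad open) (x of hook_seat in the frame of long_eye_grip between 0.077 and 0.107 m and y of hook_seat in the frame of long_eye_grip between -0.015 and 0.015 m and z of hook_seat in the frame of long_eye_grip between -0.018 and 0.018 m and value of joint gate below 0.12 rad and linear speed of long_eye below 0.05 m/s); the robot touches nothing.
It fails at once if the short towing eye is moved more than 30 mm (distance of short_eye_grip from where it was at the start of the episode above 0.03 m).
It also fails if it takes over 48 s, if anything falls off the work surface, if the arm or the gripper's body presses on something with over 40 N, if the wrist force passes 120 N, or if a joint passes its speed limit or range.

## Working session

There is one attempt and no reset: what is moved stays moved. The work goes in short steps, each a Python script; the robot and the scene stay as the last script left them, time stands still between calls to the robot, and variables do not carry over. Pictures are saved under pics/ and viewed, about 8 in all and at most 12, crops included, and the job is handed in when it is done.

```bash
mkdir -p pics; cat > h.py <<'E'
import numpy as np, cv2
from scipy.spatial.transform import Rotation as R
from workcell import *
def cloud(im):
    K=im["camera_matrix"];z=im["range_z"];v,u=np.mgrid[:z.shape[0],:z.shape[1]]
    p=np.stack([(u-K[0][2])*z/K[0][0],(v-K[1][2])*z/K[1][1],z],-1)
    a=np.array(im["attitude"]); 
    M=a if a.shape==(3,3) else R.from_quat(a[[1,2,3,0]]).as_matrix()
    return p@M.T+np.array(im["origin"])
E
python3 - <<'E'
from h import *
for n in("scene","top"):
    im=get_image(n);cv2.imwrite(f"pics/{n}0.png",im["pixels"]);np.savez(f"pics/{n}0.npz",**im)
    print(n,im["origin"],im["attitude"],im["camera_matrix"])
print(get_tool_pos(),get_ee_rot(),get_t(),get_opening())
E
```

```text
scene [-0.08788595 -0.45585045  0.50758086] [-0.48687686  0.74964162 -0.38169673  0.23515095] [[386.42352583   0.         258.28129205]
 [  0.         386.42352583 193.31408155]
 [  0.           0.           1.        ]]
top [4.26829535e-01 3.72696341e-04 1.12279769e+00] [-0.05153129  0.70814433 -0.7024678   0.04914384] [[414.99716243   0.         248.6747208 ]
 [  0.         414.99716243 184.361625  ]
 [  0.           0.           1.        ]]
[0.18241342 0.62315501 0.23657813] [-0.56536728  0.56639506  0.42331928 -0.42468491] 0.1 0.09323939991952156
```

View pics/scene0.png

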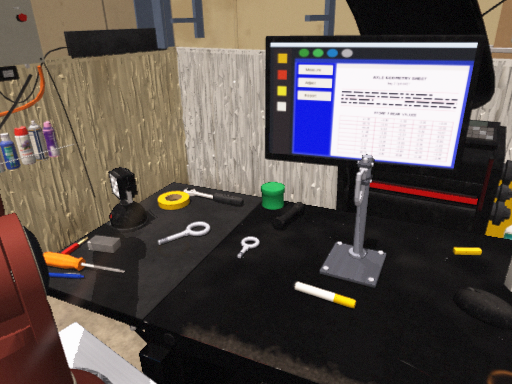

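View pics/top0.png

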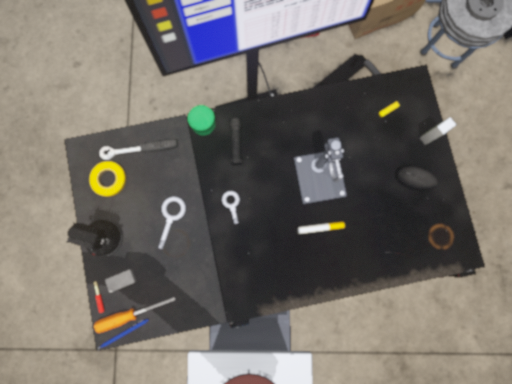

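The long eye is left, with its ring at top-view (173,210) and shank end at (161,248). The short eye is at (231,205). The stand plate is at (320,178), with the hook at about (333,150).

```bash
python3 - <<'E'
from h import *
t=dict(np.load("pics/top0.npz"));s=dict(np.load("pics/scene0.npz"))
P=cloud(t)
g=t["pixels"].min(-1)
for nm,(u0,u1,v0,v1) in dict(long=(152,192,190,255),short=(215,245,186,228)).items():
    m=np.zeros(g.shape,bool);m[v0:v1,u0:u1]=g[v0:v1,u0:u1]>110
    q=P[m];print(nm,m.sum(),q.min(0),q.max(0),np.median(q,0))
    c=q[:,:2].mean(0);w=np.linalg.svd(q[:,:2]-c,full_matrices=0)[2][0]; w=w*np.sign(w[0])
    a=(q[:,:2]-c)@w;print(c,w,np.degrees(np.arctan2(w[1],w[0])),a.min(),a.max(),"end",c+w*a.min(),"ringtop",c+w*a.max())
b=P[20:60,20:60]
def heights(P,lab):
    m=(P[...,2]>0.12)&(P[...,2]<.35)&(P[...,0]>.25)&(P[...,0]<.75)&(P[...,1]>-.4)&(P[...,1]<-.05)
    q=P[m];print(lab,len(q))
    for z in np.arange(.12,.34,.015):
        r=q[(q[:,2]>=z)&(q[:,2]<z+.015)]
        if len(r):print(round(z,3),len(r),r.min(0).round(3),r.max(0).round(3))
heights(P,"top");heights(cloud(s),"scene")
# plate
m=(P[...,2]>0.006)&(P[...,2]<.03)&(P[...,0]>.35)&(P[...,0]<.6)&(P[...,1]>-.32)&(P[...,1]<-.1)
r=P[m][:,:2].astype(np.float32);print(cv2.minAreaRect(r))
A=cv2.resize(s["pixels"][140:290,310:400],None,fx=4,fy=4,interpolation=2);B=cv2.resize(t["pixels"][130:210,285:355],None,fx=6,fy=6,interpolation=2)
C=np.zeros((600,800,3),np.uint8);C[:,:360]=A;C[:480,370:790]=B;cv2.imwrite("pics/c1.png",C)
E
```

```text
long 567 [ 4.13961994e-01  3.72696341e-04 -6.44828149e-03] [0.5546376  0.24666587 1.12279769] [0.50256767 0.22012384 0.00902206]
[0.49802715 0.21429709] [ 0.96008317 -0.2797147 ] -16.24317807832968 -0.08894741736249306 0.05750812857550761 end [0.41263023 0.23917699] ringtop [0.55323974 0.19821122]
short 307 [ 4.26829535e-01  3.72696341e-04 -5.86569540e-03] [0.5695739  0.07995786 1.12279769] [0.53616113 0.04891602 0.00762458]
[0.53349109 0.05096631] [0.96180663 0.27372979] 15.886332276352132 -0.11643676624177197 0.03782146473628476 end [0.42150143 0.0190941 ] ringtop [0.56986802 0.06131917]
top 552
0.12 12 [ 0.629 -0.184  0.123] [ 0.644 -0.172  0.131]
0.135 13 [ 0.629 -0.182  0.136] [ 0.643 -0.172  0.149]
0.15 44 [ 0.583 -0.197  0.151] [ 0.647 -0.172  0.165]
0.165 45 [ 0.569 -0.196  0.165] [ 0.642 -0.171  0.18 ]
0.18 10 [ 0.568 -0.195  0.181] [ 0.642 -0.171  0.195]
0.195 82 [ 0.568 -0.194  0.197] [ 0.656 -0.167  0.209]
0.21 12 [ 0.568 -0.196  0.212] [ 0.638 -0.171  0.224]
0.225 212 [ 0.57  -0.2    0.225] [ 0.658 -0.167  0.24 ]
0.24 122 [ 0.612 -0.198  0.24 ] [ 0.657 -0.17   0.251]
scene 800
0.12 61 [ 0.628 -0.193  0.12 ] [ 0.643 -0.174  0.135]
0.135 43 [ 0.628 -0.193  0.135] [ 0.642 -0.18   0.149]
0.15 53 [ 0.578 -0.197  0.15 ] [ 0.642 -0.186  0.165]
0.165 100 [ 0.567 -0.199  0.165] [ 0.643 -0.181  0.18 ]
0.18 73 [ 0.567 -0.2    0.18 ] [ 0.644 -0.181  0.195]
0.195 136 [ 0.567 -0.201  0.195] [ 0.658 -0.183  0.21 ]
0.21 85 [ 0.566 -0.2    0.21 ] [ 0.642 -0.18   0.225]
0.225 180 [ 0.569 -0.201  0.225] [ 0.656 -0.17   0.24 ]
0.24 69 [ 0.618 -0.194  0.24 ] [ 0.649 -0.172  0.248]
((0.4831390380859375, -0.21790733933448792), (0.23374146223068237, 0.18778930604457855), 0.1071930006146431)
```

View pics/c1.png

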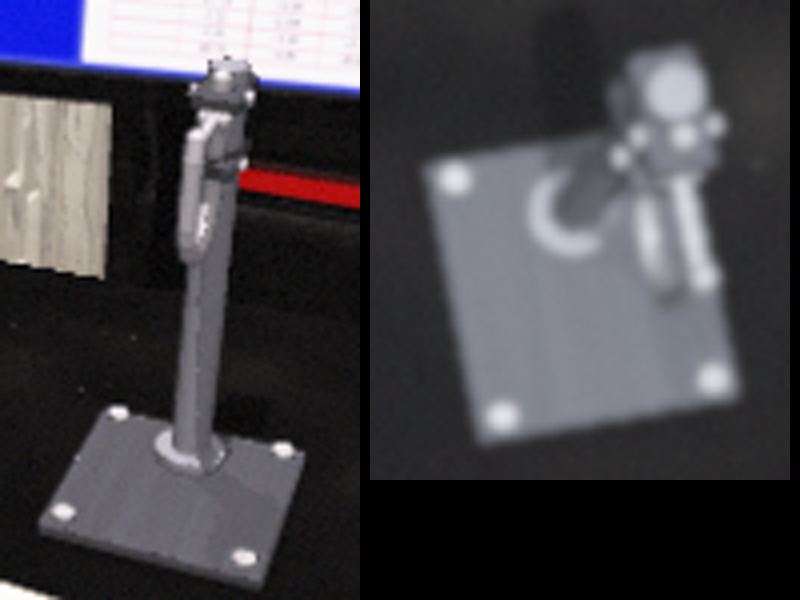

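```bash
python3 - <<'E'
from h import *
from scipy.optimize import least_squares
t=dict(np.load("pics/top0.npz"));s=dict(np.load("pics/scene0.npz"))
def cl(im):
    P=cloud(im);return P[im["range_z"]>0]
def circ(q,r=None):
    f=(lambda p:np.hypot(q[:,0]-p[0],q[:,1]-p[1])-(p[2] if r is None else r))
    x=least_squares(f,[q[:,0].mean()+.004,q[:,1].mean(),.008],loss='soft_l1',f_scale=.001);return x.x.round(4),len(q),np.abs(x.fun).mean().round(4)
A=cl(s);B=cl(t)
box=lambda q,x0,x1,z0,z1:q[(q[:,0]>x0)&(q[:,0]<x1)&(q[:,1]>-.23)&(q[:,1]<-.15)&(q[:,2]>z0)&(q[:,2]<z1)]
print("post",circ(box(A,.615,.66,.06,.15)))
for z in(.03,.06,.09,.12):print(z,circ(box(A,.6,.66,z,z+.03),.009))
for lab,Q in(("scene",A),("top",B)):
    q=box(Q,.55,.59,.19,.222);print(lab,"nose",circ(q,.005),q.mean(0))
    q=box(Q,.55,.583,.222,.245);print(" nosetip",q.min(0),q.max(0))
q=box(B,.55,.585,.222,.26);print(q.round(3)[::3].tolist())
q=box(B,.58,.615,.215,.26);print("gate",q.round(3)[::2].tolist())
# plate corners
P=cloud(t);bolts=[(285+(u-370)/6,130+v/6) for u,v in[(455,178),(502,415),(713,380)]]
b=[P[int(round(v-.5)),int(round(u-.5))] for u,v in bolts];print(np.round(b,3))
d=b[0]-b[1];print("yaw",np.degrees(np.arctan2(d[1],d[0])));d=b[1]-b[2];print(np.degrees(np.arctan2(d[1],d[0]))-90)
# eyes
g=t["pixels"].min(-1);Z=P
for nm,(u0,u1,v0,v1,r) in dict(long=(152,192,190,255,.026),short=(215,245,186,228,.018)).items():
    m=np.zeros(g.shape,bool);m[v0:v1,u0:u1]=g[v0:v1,u0:u1]>110
    m&=t["range_z"]>0; q=P[m][:,:2]
    c=q.mean(0);w=np.linalg.svd(q-c,full_matrices=0)[2][0];w*=np.sign(w[0])
    a=(q-c)@w
    ring=q[a>a.max()-2.3*r]; shank=q[a<a.max()-2*r-.02]
    x=least_squares(lambda p:np.hypot(*(ring-p).T)-r,ring.mean(0),loss='soft_l1',f_scale=.003).x
    d=x-shank.mean(0);d/=np.linalg.norm(d);k=66 if nm=='long' else 24+18
    print(nm,"ring",x,"yaw",np.degrees(np.arctan2(d[1],d[0])),"grip",x-d*k/1000,"end",a.min(),a.max(),len(shank))
E
```

```text
post (array([ 0.6403, -0.1824,  0.0104]), 347, np.float64(0.0009))
0.03 (array([ 0.6388, -0.1827,  0.008 ]), 116, np.float64(0.001))
0.06 (array([ 0.6388, -0.1832,  0.008 ]), 117, np.float64(0.0009))
0.09 (array([ 0.6388, -0.183 ,  0.008 ]), 126, np.float64(0.001))
0.12 (array([ 0.6389, -0.183 ,  0.008 ]), 104, np.float64(0.001))
scene nose (array([ 0.5738, -0.1947,  0.008 ]), 80, np.float64(0.0008)) [ 0.57017944 -0.19598348  0.20596276]
 nosetip [ 0.56905277 -0.19961836  0.22200584] [ 0.57778419 -0.19054883  0.2340572 ]
top nose (array([ 0.5735, -0.195 ,  0.008 ]), 16, np.float64(0.0003)) [ 0.57102146 -0.19180261  0.20670302]
 nosetip [ 0.56916691 -0.19946532  0.2226144 ] [ 0.58163304 -0.1893231   0.23685909]
[[0.584, -0.191, 0.23], [0.581, -0.191, 0.23], [0.579, -0.19, 0.232], [0.579, -0.197, 0.232], [0.576, -0.193, 0.237], [0.574, -0.192, 0.234], [0.575, -0.199, 0.229], [0.573, -0.193, 0.23], [0.571, -0.191, 0.229], [0.571, -0.198, 0.227]]
gate [[0.615, -0.183, 0.24], [0.615, -0.195, 0.241], [0.613, -0.176, 0.239], [0.613, -0.181, 0.239], [0.613, -0.185, 0.237], [0.613, -0.19, 0.2
[... 348 characters left out ...]
.188, 0.226], [0.599, -0.191, 0.229], [0.597, -0.189, 0.23], [0.596, -0.187, 0.226], [0.595, -0.191, 0.228], [0.593, -0.191, 0.23], [0.591, -0.189, 0.228], [0.59, -0.193, 0.231], [0.588, -0.191, 0.23], [0.586, -0.189, 0.228], [0.586, -0.193, 0.23], [0.584, -0.193, 0.23], [0.581, -0.191, 0.23], [0.582, -0.195, 0.23]]
[[ 0.657 -0.132  0.014]
 [ 0.547 -0.15   0.013]
 [ 0.565 -0.247  0.013]]
yaw 9.329771786650449
9.96296442501692
long ring [0.52171869 0.20701959] yaw -17.03344916325487 grip [0.45861385 0.22635297] end -0.08897393582072494 0.057480436194054726 173
short ring [0.54737715 0.05454271] yaw 13.801070618617725 grip [0.5065897  0.04452354] end -0.05399329077060186 0.03694689422780342 67
```

```bash
cat >> h.py <<'E'
def att(yaw,flip):
    x=np.array([-np.sin(yaw),np.cos(yaw),0])*flip;y=np.array([0,0,-1.]);z=np.cross(x,y)
    q=R.from_matrix(np.c_[x,y,z]).as_quat();return [q[3],*q[:3]]
EY=np.radians(-17.0);ED=np.array([np.cos(EY),np.sin(EY)]);G=np.array([.4586,.2264])+.020*ED
HY=np.radians(10.2);HD=np.array([np.cos(HY),np.sin(HY)]);SEAT=np.array([.5738,-.195])+.026*HD
H=SEAT-(.003+.072)*HD   # TCP over hook (grip 20 mm ring-ward of the grip point)
E
python3 - <<'E'
from h import *
t=dict(np.load("pics/top0.npz"));P=cloud(t);q=P[215:260,65:125];print("lamp max z",q[t["range_z"][215:260,65:125]>0].max(0))
for f in(1,-1):
    for p,y in(((*G,.15),EY),((*G,.021),EY),((*H,.32),HY),((*H,.188),HY)):
        j=inverse_kinematics(p,att(y,f));print(f,None if j is None else np.round(j,2))
print(get_q())
E
```

```text
lamp max z [0.55837187 0.89620489 0.15771304]
1 [-0.5   0.53  0.03  1.89 -0.03  0.72  0.83]
1 [-0.47  0.74 -0.01  1.97  0.02  0.42  0.78]
1 [-0.04  0.45  0.59  1.56 -0.26  1.21  2.34]
1 [ 0.17  0.54  0.25  1.75 -0.17  0.87  2.24]
-1 [-1.12  0.81  1.13  1.91 -0.87  1.03 -1.46]
-1 [-1.02  0.97  0.94  1.99 -1.13  0.83 -1.27]
-1 [-0.31  0.61  1.13  1.57 -0.57  1.32 -0.5 ]
-1 [-0.3   0.8   1.14  1.76 -0.8   1.13 -0.29]
[-1.31247685  0.61584787 -0.01265215  1.42474562  0.0080925   1.10346582
 -0.04039085]
```

```bash
python3 - <<'E'
from h import *
p=get_tool_pos();line_to([p[0],p[1],.33],feed=.25)
move_ptp([*G,.30],att(EY,1))
line_to([*G,.10],feed=.25)
print(get_t(),get_q().round(2) if hasattr(get_q(),'round') else get_q())
im=get_image("scene");cv2.imwrite("pics/a.png",cv2.resize(im["pixels"][120:320,90:310],None,fx=3,fy=3))
E
```

```text
3.3833 [-0.55  0.61  0.12  1.93 -0.12  0.6   0.92]
```

View pics/a.png

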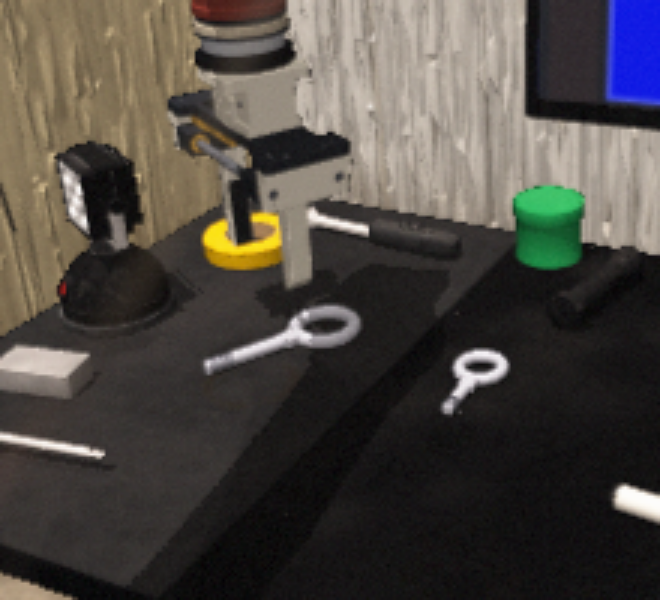

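The open fingers are above the shank, straddling it near the ring (crop 270,350). I'll descend, grip and lift.

```bash
python3 - <<'E'
from h import *
print(line_to([*G,.022],feed=.12,threshold=12),get_tool_pos(),get_contact_force())
close(50);print("open",get_opening())
line_to([*G,.32],feed=.25);print("open",get_opening(),get_contact_force(),get_t())
move_ptp([*(H-.06*HD),.32],att(HY,1));wait(.2)
print(get_t(),get_tool_pos(),get_opening(),H)
for n in("scene","top"):
    im=get_image(n);cv2.imwrite(f"pics/{n}b.png",im["pixels"]);np.savez(f"pics/{n}b.npz",**im)
s=cv2.imread("pics/sceneb.png");t=cv2.imread("pics/topb.png")
C=np.zeros((600,800,3),np.uint8);C[:,:400]=cv2.resize(s[90:290,270:403],(400,600));C[:600,400:]=cv2.resize(t[100:250,270:370],(400,600));cv2.imwrite("pics/c2.png",C)
E
```

```text
False [0.47829726 0.2207982  0.02263265] [ 0.06734975 -0.32931389 -0.13443148]
open 0.010536948934377054
open 0.010669317638941002 [-0.65237272  0.0532358  -2.15699939] 6.8333
8.6333 [ 0.46699475 -0.21331265  0.31990829] 0.010526136354560836 [ 0.52557442 -0.20367715]
```

View pics/c2.png

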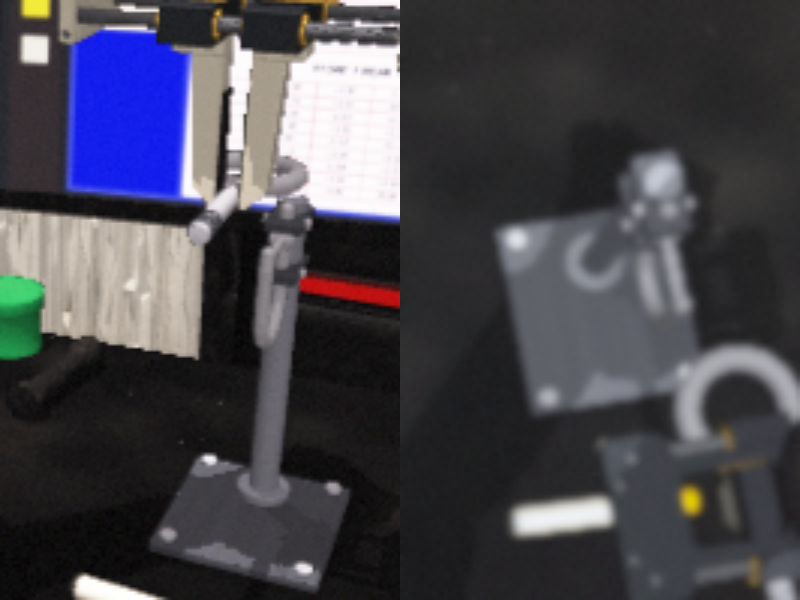

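The eye is held level. The ring is visible in the top crop at (740,410). Next I'll measure it with the depth data.

```bash
cat >> h.py <<'E'
from scipy.optimize import least_squares
def ring(im,tcp,yaw):
    P=cloud(im);q=P[im["range_z"]>0]-np.array(tcp)
    d=np.array([np.cos(yaw),np.sin(yaw)]);n=np.array([-d[1],d[0]])
    L=np.c_[q[:,:2]@d,q[:,:2]@n,q[:,2]]   # tool-local: along shank, across, up
    m=(L[:,0]>.018)&(L[:,0]<.09)&(abs(L[:,1])<.045)&(L[:,2]>-.04)&(L[:,2]<.012)
    L=L[m];x=least_squares(lambda p:np.hypot(L[:,0]-p[0],L[:,1]-p[1])-.026,[.046,0],loss='soft_l1',f_scale=.003).x
    A=np.c_[L[:,0],L[:,1],np.ones(len(L))];k=np.linalg.lstsq(A,L[:,2],rcond=None)[0]
    return len(L),x.round(4),"slopes",k[:2].round(3),"z@centre",(k@[*x,1]).round(4),"zmin/max",L[:,2].min().round(4),L[:,2].max().round(4)
E
python3 - <<'E'
from h import *
for n in("scene","top"):
    im=dict(np.load(f"pics/{n}b.npz"));print(n,ring(im,get_tool_pos(),HY))
E
```

```text
scene (165, array([ 0.0401, -0.0012]), 'slopes', array([ 0.051, -0.04 ]), 'z@centre', np.float64(-0.0157), 'zmin/max', np.float64(-0.0219), np.float64(-0.0109))
top (304, array([0.0442, 0.0014]), 'slopes', array([-0.002, -0.007]), 'z@centre', np.float64(-0.0123), 'zmin/max', np.float64(-0.0198), np.float64(-0.0076))
```

```bash
python3 - <<'E'
from h import *
T=H+.002*HD
line_to([*T,.32],feed=.15);
for z in(.262,.24,.22,.205,.196,.190):
    hit=line_to([*T,z],feed=.05,threshold=15);print(z,hit,get_tool_pos().round(4),np.round(get_contact_force(),2),get_opening().__round__(4))
    if hit:break
wait(.3);print(np.round(get_contact_force(),2),get_t())
for n in("scene","top"):
    im=get_image(n);cv2.imwrite(f"pics/{n}c.png",im["pixels"]);print(n,ring(im,get_tool_pos(),HY))
s=cv2.imread("pics/scenec.png");t=cv2.imread("pics/topc.png")
C=np.zeros((600,800,3),np.uint8);C[:,:400]=cv2.resize(s[120:240,310:390],(400,600));C[:600,400:]=cv2.resize(t[110:230,285:365],(400,600));cv2.imwrite("pics/c3.png",C)
E
```

```text
0.262 False [ 0.5278 -0.2034  0.2624] [-0.27  1.54 -1.56] 0.0106
0.24 False [ 0.5271 -0.2032  0.2397] [-0.67  0.06 -0.13] 0.0106
0.22 False [ 0.5267 -0.2031  0.2192] [-1.6  -0.16 -1.8 ] 0.0103
0.205 False [ 0.5265 -0.2029  0.2041] [-2.01  1.04 -3.63] 0.0107
0.196 False [ 0.5281 -0.2033  0.1959] [ 0.69  0.21 -1.68] 0.0106
0.19 False [ 0.5275 -0.2032  0.1897] [ 0.9   1.07 -1.2 ] 0.0106
[ 0.45  0.09 -1.98] 13.1
scene (136, array([ 0.0407, -0.0018]), 'slopes', array([ 0.188, -0.124]), 'z@centre', np.float64(-0.016), 'zmin/max', np.float64(-0.0216), np.float64(0.0103))
top (217, array([0.0444, 0.0009]), 'slopes', array([-0.   ,  0.039]), 'z@centre', np.float64(-0.0134), 'zmin/max', np.float64(-0.0294), np.float64(0.0119))
```

View pics/c3.png

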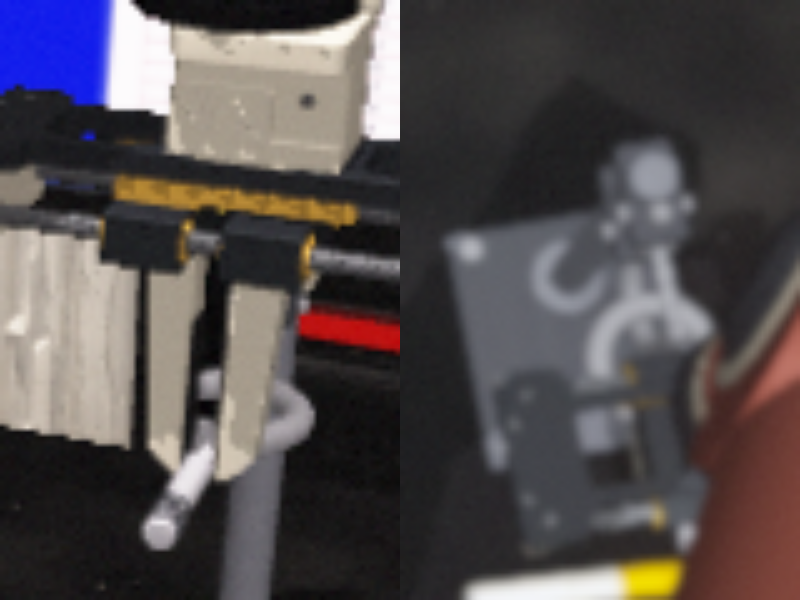

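The ring sits level around the nose. The top crop shows the gate rod at about (665,290), above the far bar. I'll confirm by depth, go a little lower and release.

```bash
python3 - <<'E'
from h import *
def gate():
    im=get_image("top");q=cloud(im)[im["range_z"]>0]
    q=q[(q[:,0]>.583)&(q[:,0]<.608)&(q[:,1]>-.2)&(q[:,1]<-.178)&(q[:,2]>.2)];return len(q),(q.mean(0).round(3),q[:,2].min().round(3)) if len(q) else None
print("gate",gate())
T=H+.002*HD
print(line_to([*T,.1875],feed=.02,threshold=8),np.round(get_contact_force(),2),get_tool_pos())
g=gate();print("gate",g)
if g[0]>10:
    ungrasp();wait(.5);line_to([*T,.30],feed=.1);p=T-.05*HD;line_to([*p,.36],feed=.15);wait(1.5)
    print(get_t(),get_opening(),gate(),get_contact_force())
    for n in("scene","top"):
        im=get_image(n);cv2.imwrite(f"pics/{n}d.png",im["pixels"]);np.savez(f"pics/{n}d.npz",**im)
    s=cv2.imread("pics/scened.png");t=cv2.imread("pics/topd.png")
    C=np.zeros((600,800,3),np.uint8);C[:,:400]=cv2.resize(s[120:300,295:415],(400,600));C[:600,400:]=cv2.resize(t[110:230,285:365],(400,600));cv2.imwrite("pics/c4.png",C)
E
```

```text
gate (33, (array([ 0.595, -0.19 ,  0.228]), np.float64(0.224)))
False [-0.3   0.15 -0.4 ] [ 0.52753872 -0.20329287  0.18735454]
gate (33, (array([ 0.595, -0.19 ,  0.228]), np.float64(0.224)))
18.8667 0.09302810562383708 (33, (array([ 0.595, -0.19 ,  0.228]), np.float64(0.225))) [ 0.1757552  -0.37126694  0.23307256]
```

View pics/c4.png

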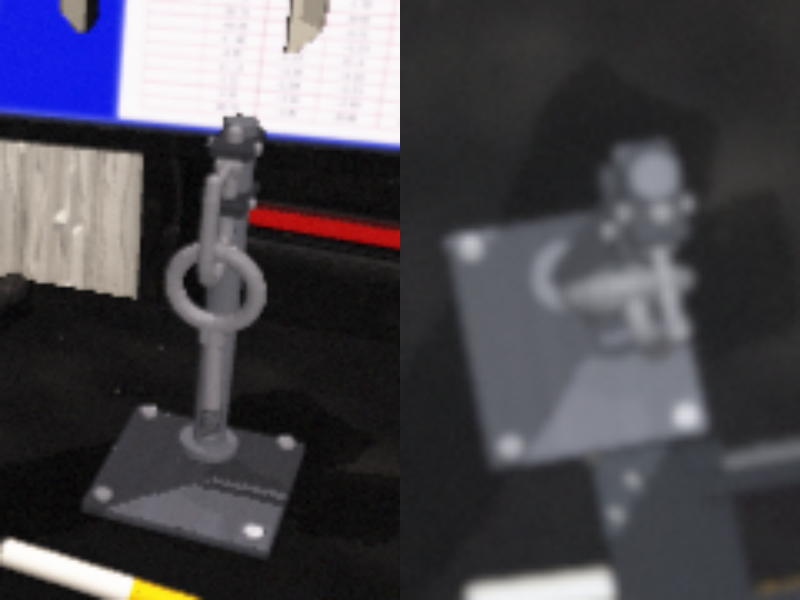

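The eye hangs in the hook with the gate shut above it. I'll check that it is at rest and where the short eye lies, then hand in.

```bash
python3 - <<'E'
from h import *
t0=np.load("pics/top0.npz")
def c(im,u0=215,u1=245,v0=186,v1=228):
    m=im["pixels"][v0:v1,u0:u1].min(-1)>110;return np.argwhere(m).mean(0).round(2)
wait(3);A=[]
for i in range(3):
    A.append(get_image("scene")["pixels"][160:280,310:400].astype(int));wait(.25)
print("diff",[np.abs(a-A[0]).mean().round(2) for a in A],np.abs(A[0]-np.load("pics/scened.npz")["pixels"][160:280,310:400]).mean())
print("short px",c(t0),c(get_image("top")),get_t())
sign_off()
E
```

```text
diff [np.float64(0.0), np.float64(2.43), np.float64(2.44)] 2.441141975308642
short px [17.62 16.28] [17.62 16.28] 22.9667
the job is handed in; nothing more can be done
```

The long towing eye hangs in the hook with the gate shut above it. I handed the job in at about 23 s of the allowed 48 s; no verdict was reported.

I gripped the shank about 20 mm towards the ring from the grip point. I carried it level over the hook and pressed the far bar down through the gate. The push reached about 4 N, then dropped as the gate snapped shut. I released just above the hook seat and withdrew upwards.

Last checks:
- **Gate:** its rod is back at 0.228 m in the depth image, the same height as before the job.
- **Eye:** the view after release shows it hanging in the hook. Later frames differ from each other only by about the same small amount, at the level of image noise, so it looks at rest.
- **Robot:** the gripper is open and raised clear above the hook, with only about 0.5 N residual on the force reading.
- **Short eye:** its centre is at exactly the same pixel position as at the start.

The ring fits from the two cameras differed by about 4 mm along the shank. I used the top camera's value. No check failed. I did not measure the hanging eye's pose in numbers; I judged it from the picture.

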